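# Return the round paper weight to its compartment

### The arm

A 6-joint arm with a two-finger parallel gripper is mounted at the origin on the work surface. World frame = base frame: x ahead of the robot, y to its left, z up, the work surface at z = 0. Lengths are in m, angles in rad, forces in N, time in s.
With the tool pointing down it reaches from about 0.25 to 0.8 m from the base axis. Payload 8.5 kg.
Tool frame: the origin (TCP) lies midway between the tips of the shut fingers; the grasp point (between the pads) lies behind it (arm.grasp_offset is the x of the grasp point in the tool frame, in m); x points along the fingers, z is the direction in which the jaws open and shut, and the axes are right-handed (so a half turn about x gives the same grasp; the last joint's range is limited). The gripper opens to 85 mm and grips with 20 to 120 N. Pads are 22 mm wide; open, the fingers measure 114 mm over their backs; the gripper's body (76 mm by 85 mm) begins 54 mm behind the grasp point. The pads swing forward as they close: fully open they stand 13 mm farther back than shut.
Start: joints at [-1.27, 0.238, -0.013, 1.319, 0, 1.571], TCP at [0.156, -0.501, 0.231] pointing down, gripper open.
Joint ranges: [-2.66, 2.66], [-1.03, 1.9], [-1.14, 1.46], [-1.82, 2.27], [-1.45, 1.34], [-3.14, 3.14]. Speed limits (rad/s): [2.22, 2.22, 2.79, 3.14, 3.14, 3.14].

### API

Orientations are given as a unit quaternion [x, y, z, w].
In Python, from cell import arm gives the robot as it stands.
- The arm moves only by the tool jog_arm, never from a script. Its argument "plan" is text: rows parted by semicolons, each of 4 numbers parted by spaces: the shift along the tool's x, y, z in cm, then the turn about the tool's x in degrees. In form: x y z yaw; .... A call has exactly 5 rows; each row shifts and turns the pose as measured when the row begins, along the tool's axes as they then stand; what a row does not reach is not made up. A row lasts 1/8 s, in which the tool goes at most 62.5 mm and 10.7 degrees, less where a joint would pass 70% of its speed; a pose out of reach is approached as far as the arm can. A call is refused whole if a number of a shift passes 6.25 or a number of a turn 10.7, either way. A call with a gripper value outside its range is refused whole. "hand" is the closure, from -1 (fully open) to 1 (shut), so that 0 is half open, set as the call begins (left out, the last holds). The fingers move at their own pace and stop on an object; "newtons" is the grip in N (left out, the last holds). Time passes only in rows, so rows that do not move let the fingers close, or fill a call up. It gives the time, the measured TCP pose, the force and the opening at its end, in the units of the state.
- arm.read_state(): the state, without advancing time (a new reading comes with each control period).
- arm.read_camera(name): name is "scene" or "top"; returns the picture (384x512x3 uint8, red, green, blue); there is no depth.
- arm.camera_model(name): a dict with "intrinsics" (3x3 intrinsics, pixels), "R" (3x3) and "t" (3): a world point X has camera coordinates R X + t. Camera axes: x right, y down, z forward; pixel columns grow to the right and rows downward; lengths in m; the calibration is good to about 2 mm. A picture is of the moment at which its call begins. camera_model takes no time and is no camera call.
- arm.close_job(): hands the job in, once; it reports no verdict.
The state is a dict: "time_s": time; "qpos": joint angles; "joint_velocities": joint speeds; "joint_efforts": joint torques, N m; "position": TCP position; "tcp_rot": TCP orientation; "force": force on the tool from outside, world axes, zero at the start; "moment": the same for the moment, N m; "width": finger opening in m.
Only numpy, scipy, OpenCV 4.12 (cv2) and the standard library are available. Lean on these libraries where they do the work, as an engineer would, in place of code of your own. Each camera call takes 0.05 s, during which the arm holds its last target. There are 200 camera calls.

### The job

The round steel weight is no longer needed on the old print: pick it up and set it down gently, standing flat on its base, in its own compartment of the wooden weight rack, the one whose card shows a dark disc (the cards with a square and a bar belong to the other weights). Lower it in, do not drop it, and leave the square weight and the bar weight where they hold the print down.

Things in the scene. Friction and masses are not known exactly. Their poses are not given: they have to be found in the camera images.
- round_weight: Round weight of bare steel, about 0.6 kg: a disc 60 mm in diameter, 24 mm high, with an upright cylindrical knob on its centre, 24 mm in diameter, from 24 to 62 mm above the underside. Stands on the print, which is paper thin and lies on the table (z = 0). Take it by the knob from above, at any yaw. Origin: centre of the underside; z up along the knob.
- round_slot: Its compartment: one of three equal open wooden boxes side by side 102 mm apart in a fixed rack (order varies, turned up to 9 degrees), the one with a dark disc on its card. Outside 100 x 100 x 28 mm high, inside 88 x 88 mm. Origin: centre of its underside, 8 mm above the table; the inner floor is 6 mm above it, wall tops 28 mm. x points to the card on its far ledge (44 mm deep), y along the row, z up.
- square_weight: Square weight of bare steel, 56 x 56 x 24 mm, with the same knob (to 62 mm above the underside), on the far left part of the print. Not to be moved. Origin: centre of the underside; z up.
- bar_weight: Bar-shaped weight of bare steel, 32 mm (own x) x 120 mm (own y) x 24 mm, with the same knob (to 62 mm above the underside), on the far right part of the print. Not to be moved. Origin: centre of the underside; z up.
Things that resemble listed ones, but are neither listed nor needed, are in the scene too. Leave any blue or purple look-alike of the round_weight alone.

How it is judged:
At the end, for the whole second after the job is handed in: The round weight stands upright (within about 6 degrees) and at rest on the floor of the compartment with the disc card, its centre within 22 mm of the compartment's centre (anywhere inside the walls), and the square and the bar weight are within 20 mm of where they began (horizontal distance between round_weight and round_slot below 0.022 m and z of round_weight in the frame of round_slot between 0.003 and 0.01 m and angle between round_weight's own z axis and vertical below 0.1 rad and linear speed of round_weight below 0.02 m/s and distance of each of square_weight, bar_weight from where it was at the start of the episode below 0.02 m); the robot touches nothing.
It fails at once if the round weight is dropped or thrown into the compartment (over 0.5 m/s within 30 mm of its floor) (horizontal distance between round_weight and round_slot below 0.06 m and z of round_weight in the frame of round_slot below 0.036 m and linear speed of round_weight above 0.5 m/s).
It fails at once if the square or the bar weight is shifted by 20 mm or more (distance of any of square_weight, bar_weight from where it was at the start of the episode above 0.02 m).
It also fails if it takes over 40 s, if anything falls off the work surface, if the arm or the gripper's body presses on something with over 40 N, if the wrist force passes 120 N, or if a joint passes its speed limit or range.

## Working session

There is one attempt and no reset: what is moved stays moved. The work goes in short steps, Python scripts to look and compute and a tool call to move; the robot and the scene stay as the last step left them, time stands still between calls to the robot, and variables do not carry over. Pictures are saved under pics/ and viewed, about 8 in all and at most 12, crops included, and the job is handed in when it is done.

Besides the shell and the picture viewer there is one more tool, called after "Request:" by a JSON object that holds its "fn" and its "kwargs". jog_arm: Moves the arm, as the interface text tells. Its arguments: {"type":"object","properties":{"plan":{"type":"string"},"hand":{"type":"number"},"newtons":{"type":"number"}},"required":["plan"]}

```bash
mkdir -p pics
python3 - <<'E'
from cell import arm
import cv2
for n in("top","scene"):
    cv2.imwrite(f"pics/{n}0.png",arm.read_camera(n)[:,:,::-1])
    m=arm.camera_model(n);print(n,m)
print(arm.read_state(),arm.grasp_offset)
E
```

```text
top {'intrinsics': array([[359.72349018,   0.        , 254.40287662],
       [  0.        , 359.72349018, 193.25598374],
       [  0.        ,   0.        ,   1.        ]]), 'R': array([[ 0.00218235, -0.99989224,  0.01451677],
       [-0.99676628, -0.00334115, -0.0802859 ],
       [ 0.08032576, -0.01429462, -0.99666616]]), 't': array([-0.00445062,  0.60042723,  0.98281709])}
scene {'intrinsics': array([[425.32006931,   0.        , 257.53501301],
       [  0.        , 425.32006931, 190.7879158 ],
       [  0.        ,   0.        ,   1.        ]]), 'R': array([[-0.25746124,  0.96614297, -0.01677738],
       [ 0.56447723,  0.13628646, -0.81412005],
       [-0.78426983, -0.2190748 , -0.58045419]]), 't': array([ 0.16177937, -0.29242245,  1.52100899])}
{'time_s': 0.1, 'qpos': array([-1.26997111e+00,  2.38701942e-01, -1.41238609e-02,  1.31918839e+00,
        1.12425362e-05,  1.57085169e+00]), 'joint_velocities': array([ 8.85037371e-04, -1.48632606e-03,  1.39477252e-03,  4.83431961e-05,
       -3.00094161e-04,  1.39591583e-04]), 'joint_efforts': array([ 1.92798550e-03, -5.39721286e+01,  3.46996307e+01,  1.34782950e-02,
        4.41350142e-05, -2.86763274e-06]), 'position': array([ 0.15546281, -0.50109229,  0.23076974]), 'tcp_rot': array([ 0.4197059,  0.5696103, -0.4191887,  0.5689217]), 'force': array([-0.66738659,  0.23898151, -0.14948745]), 'moment': array([-0.01599792, -0.05204713, -0.02432495]), 'width': 0.08518582025512467} -0.0187
```

View pics/top0.png

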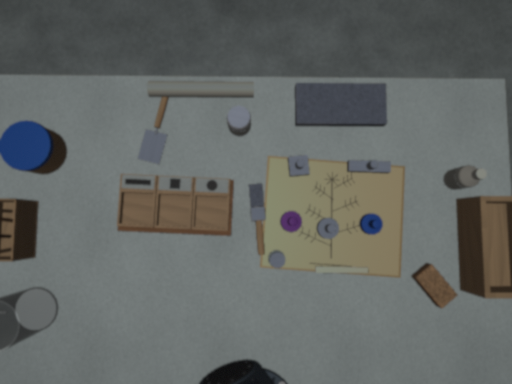

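View pics/scene0.png

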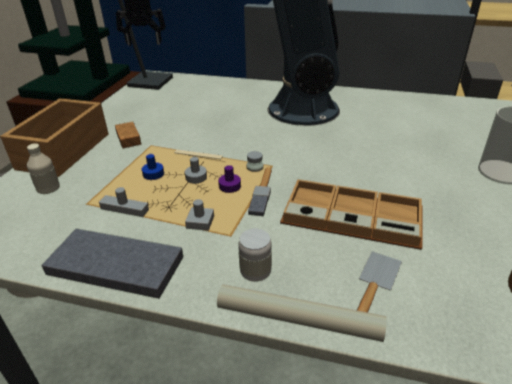

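Candidates for the round weight in the top picture:
- grey knobbed disc (327,228)
- purple look-alike (291,221)
- blue look-alike (371,224)
- grey tin without a knob (277,259)
- jar (239,119)

I choose the grey one at (327,228). The disc card is at (212,185), so the slot is the right-hand box at about (211,212). I'll check both in a close crop.

Run:
```python
import cv2,numpy as np
t=cv2.imread("pics/top0.png");s=cv2.imread("pics/scene0.png")
a=cv2.resize(t[165:275,110:240],(390*1,330),interpolation=cv2.INTER_CUBIC)
b=cv2.resize(t[195:261,290:368],(390,330),interpolation=cv2.INTER_CUBIC)
c=cv2.resize(s[145:211,150:228],(390,330)[:2],interpolation=cv2.INTER_CUBIC)
d=cv2.resize(s[170:250,280:430],(390,208),interpolation=cv2.INTER_CUBIC)
o=np.zeros((600,800,3),np.uint8);o[:300,:390]=a[:300];o[:300,400:790]=b[:300];o[300:600,400:790]=c[:300];o[300:508,:390]=d
cv2.imwrite("pics/crop1.png",cv2.convertScaleAbs(o,alpha=1.5))
```

```text
(no output)
```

View pics/crop1.png

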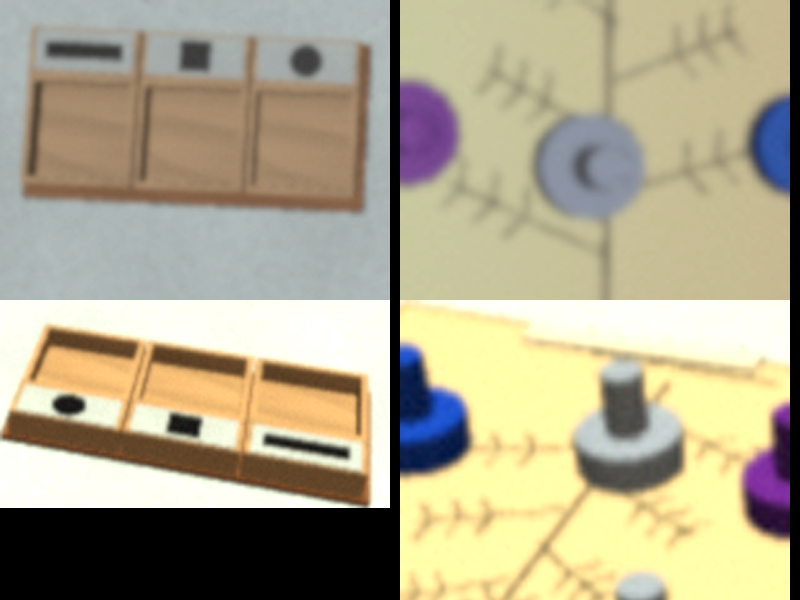

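The crop confirms it: plain grey knobbed disc at (328,228) top and (194,159) scene (knob top). The disc card is on the right-hand box in the top view.

```bash
cat > h.py <<'E'
import numpy as np,cv2
from cell import arm
def ray(n,px,z):
    m=arm.camera_model(n);R,t=m["R"],m["t"]
    d=R.T@np.linalg.inv(m["intrinsics"])@[px[0],px[1],1];c=-R.T@t
    return c+d*(z-c[2])/d[2]
def proj(n,X):
    m=arm.camera_model(n);p=m["intrinsics"]@(m["R"]@np.array(X)+m["t"]);return p[:2]/p[2]
E
python3 - <<'E'
from h import *
np.set_printoptions(precision=4,suppress=True)
t=cv2.imread("pics/top0.png");s=cv2.imread("pics/scene0.png")
print("disc",ray("top",(328.2,228.2),.024),"knob",ray("top",(330.6,228.2),.062),"scene knob",ray("scene",(194.4,159.2),.062))
for n,im,(x0,y0,x1,y1),th in(("top",t,(121,174,229,192),70),("scene",s,(286,203,420,236),45)):
    g=im[y0:y1,x0:x1].max(2)
    k,l,st,c=cv2.connectedComponentsWithStats((g<th).astype(np.uint8))
    for i in range(1,k):
        if st[i,4]>25: p=c[i]+[x0,y0];print(n,p,st[i],ray(n,p,.036))
# inner opening corners of right box by eye (crop x3)
for p in((254,87),(353,91),(250,185),(352,193)):
    q=(110+p[0]/3,165+p[1]/3);print(q,ray("top",q,.036))
E
```

```text
disc [ 0.5035 -0.2087  0.024 ] knob [ 0.5041 -0.2068  0.062 ] scene knob [ 0.508  -0.2048  0.062 ]
top [137.2772 181.4257] [  5   5  24   6 101] [0.6312 0.3208 0.036 ]
top [174.725 183.025] [49  5 10  9 80] [0.6271 0.2177 0.036 ]
top [211.5362 184.8551] [86  7 10  9 69] [0.6224 0.116  0.036 ]
scene [306.12 209.86] [15  4 11  6 50] [0.6206 0.1154 0.036 ]
scene [350.4746 217.7288] [59 12 12  7 59] [0.6254 0.2174 0.036 ]
scene [397.7465 225.9296] [96 20 32  7 71] [0.6296 0.3204 0.036 ]
(194.66666666666669, 194.0) [0.5969 0.1622 0.036 ]
(227.66666666666669, 195.33333333333334) [0.5935 0.0712 0.036 ]
(193.33333333333331, 226.66666666666666) [0.5071 0.1645 0.036 ]
(227.33333333333331, 229.33333333333331) [0.5    0.0714 0.036 ]
```

```bash
cat >> h.py <<'E'
from scipy.spatial.transform import Rotation as Rn
def go(tgt,jaw=None):
    "shift in tool cm and turn about tool x in deg to bring the jaw axis along world direction jaw"
    s=arm.read_state();R=Rn.from_quat(s["tcp_rot"]).as_matrix()
    print("t",s["time_s"],"pos",s["position"].round(4),"F",s["force"].round(1),"w",round(s["width"],4),"q",s["qpos"].round(2))
    print("tool axes (columns)\n",R.round(3));print("tool cm",(R.T@(np.array(tgt)-s["position"])*100).round(2))
    if jaw is not None:
        j=R.T@np.array(jaw,float);a=np.degrees(np.arctan2(-j[1],j[2]));print("turn",(a+90)%180-90)
E
python3 -c "
from h import *
go((.505,-.2065,.12),(1,0,0))"
```

```text
t 0.1 pos [ 0.1555 -0.5011  0.2308] F [-0.7  0.2 -0.1] w 0.0852 q [-1.27  0.24 -0.01  1.32  0.    1.57]
tool axes (columns)
 [[-0.     0.955  0.296]
 [ 0.001  0.296 -0.955]
 [-1.     0.    -0.001]]
tool cm [ 11.1   42.11 -17.77]
turn -72.76716871895243
```

Request:
{"fn": "jog_arm", "kwargs": {"plan": "0 4.2 -1.8 0; 0 4.2 -1.8 0; 0 4.2 -1.8 0; 0 4.2 -1.8 0; 0 4.2 -1.8 0", "hand": -0.3, "newtons": 60}}

```text
time_s: 0.72
position: [0.3318, -0.3504, 0.2289]
tcp_rot: [0.422, 0.569, -0.421, 0.567]
force: [0.6, -0.7, -0.6]
width: 0.0558
```

Request:
{"fn": "jog_arm", "kwargs": {"plan": "0 4.2 -1.8 0; 0 4.2 -1.8 0; 0 4.2 -1.8 0; 0 4.2 -1.8 0; 0 2 -0.9 0"}}

```text
time_s: 1.35
position: [0.4933, -0.2117, 0.2276]
tcp_rot: [0.421, 0.57, -0.42, 0.566]
force: [-0.7, -0.0, 0.2]
width: 0.0554
```

Request:
{"fn": "jog_arm", "kwargs": {"plan": "0 0 0 -10.4; 0 0 0 -10.4; 0 0 0 -10.4; 0 0 0 -10.4; 0 0 0 -10.4"}}

```text
time_s: 1.98
position: [0.4941, -0.209, 0.2251]
tcp_rot: [0.121, 0.7, -0.117, 0.694]
force: [-0.2, -0.2, 0.9]
width: 0.0557
```

```bash
python3 -c "
from h import *
go((.505,-.2065,.12),(1,0,0))"
```

```text
t 1.975 pos [ 0.4941 -0.209   0.2251] F [-0.2 -0.2  0.9] w 0.0557 q [-0.4   0.27  0.01  1.32  0.    1.51]
tool axes (columns)
 [[-0.008  0.331  0.944]
 [ 0.007  0.944 -0.331]
 [-1.     0.004 -0.01 ]]
tool cm [10.5   0.56  1.06]
turn -19.33123715919264
```

Request:
{"fn": "jog_arm", "kwargs": {"plan": "0 0.3 0.6 -10; 0 0.3 0.4 -10; 3 0 0 0; 3.3 0 0 0; 2.5 0 0 0"}}

```text
time_s: 2.6
position: [0.5051, -0.2053, 0.135]
tcp_rot: [-0.007, 0.71, 0.012, 0.704]
force: [-0.4, 0.4, -0.4]
width: 0.0553
```

Run:
```python
from h import *
go((.505,-.2065,.031),(1,0,0))
a=arm.read_camera("top");b=arm.read_camera("scene")
o=np.hstack([cv2.resize(a[180:280,270:390],(400,333)),cv2.resize(b[110:210,130:250],(400,333))])
cv2.imwrite("pics/pre.png",cv2.convertScaleAbs(o[:,:,::-1],alpha=1.5))
```

```text
t 2.6 pos [ 0.5051 -0.2053  0.135 ] F [-0.4  0.4 -0.4] w 0.0553 q [-0.39  0.33 -0.14  1.11  0.    1.16]
tool axes (columns)
 [[-0.007 -0.027  1.   ]
 [ 0.006  1.     0.027]
 [-1.     0.006 -0.007]]
tool cm [10.4  -0.19  0.06]
turn 1.528305300418964
```

View pics/pre.png

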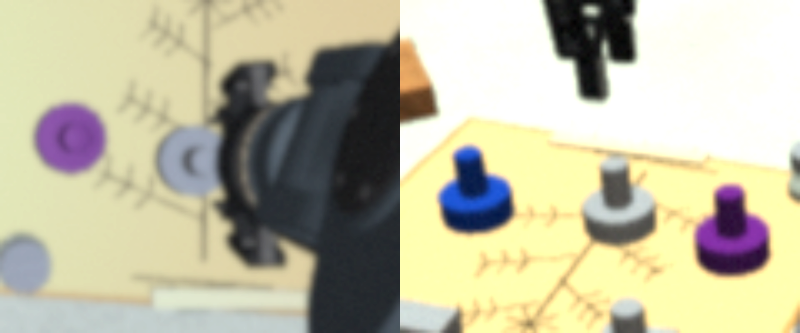

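The jaws straddle the grey knob. In the crop the finger tips (606,78) sit above the knob (615,160). Descending.

Request:
{"fn": "jog_arm", "kwargs": {"plan": "3 0 0 1; 3 0 0 0; 2.4 -0.1 0.1 0; 0.8 0 0 0; 0 0 0 0"}}

```text
time_s: 3.32
position: [0.5065, -0.2061, 0.044]
tcp_rot: [-0.001, 0.709, 0.005, 0.705]
force: [-0.5, 0.2, 0.4]
width: 0.0558
```

Run:
```python
from h import *
go((.505,-.2065,.031),(1,0,0))
print(proj("scene",(.505,-.2065,.062)))
b=arm.read_camera("scene")
o=cv2.resize(b[110:200,140:260],(800,600),interpolation=cv2.INTER_CUBIC)
cv2.imwrite("pics/low.png",cv2.convertScaleAbs(o[:,:,::-1],alpha=1.5))
```

```text
t 3.325 pos [ 0.5065 -0.2061  0.044 ] F [-0.5  0.2  0.4] w 0.0558 q [-0.39  0.41 -0.27  0.9   0.    1.17]
tool axes (columns)
 [[-0.007 -0.009  1.   ]
 [ 0.006  1.     0.009]
 [-1.     0.006 -0.007]]
tool cm [ 1.3  -0.04 -0.14]
turn 0.48733449987332733
[194.24071524 158.54587399]
```

View pics/low.png

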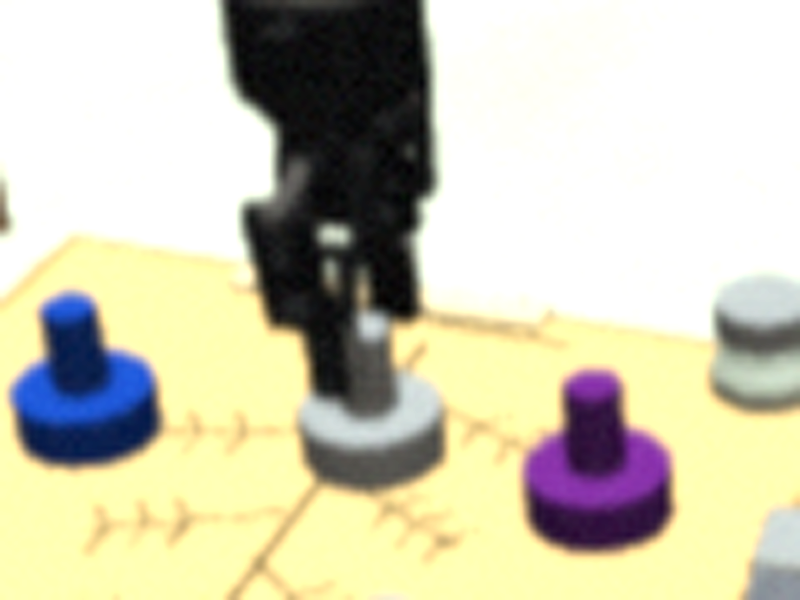

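Run:
```python
from h import *
f=lambda X:((proj("scene",X)-[140,110])*6.667).round()
for X in((.5345,-.206,.052),(.4785,-.206,.052),(.505,-.2065,.062),(.505,-.2065,0),(.5065,-.206,.13)):print(X,f(X))
```

```text
(0.5345, -0.206, 0.052) [337. 383.]
(0.4785, -0.206, 0.052) [390. 312.]
(0.505, -0.2065, 0.062) [362. 324.]
(0.505, -0.2065, 0) [377. 453.]
(0.5065, -0.206, 0.13) [343. 174.]
```

The tips project where expected: near (330,390), far (390,315). The knob lies between them, about 2 mm toward +y. Going the last 13 mm, then gripping.

Request:
{"fn": "jog_arm", "kwargs": {"plan": "0.7 0.2 -0.1 0; 0.5 0 0 0; 0.2 0 0 0; 0 0 0 0; 0 0 0 0"}}

```text
time_s: 4.0
position: [0.5069, -0.2045, 0.0317]
tcp_rot: [-0.001, 0.708, 0.005, 0.706]
force: [-0.1, -0.1, -0.2]
width: 0.0555
```

Request:
{"fn": "jog_arm", "kwargs": {"plan": "0 0 0 0; 0 0 0 0; 0 0 0 0; 0 0 0 0; 0 0 0 0", "hand": 1, "newtons": 70}}

```text
time_s: 4.62
position: [0.5068, -0.2045, 0.0321]
tcp_rot: [-0.001, 0.708, 0.005, 0.706]
force: [0.0, 0.3, 0.4]
width: 0.0219
```

Request:
{"fn": "jog_arm", "kwargs": {"plan": "-0.5 0 0 0; -1 0 0 0; -2 0 0 0; -2 0 0 0; -2 0 0 0"}}

```text
time_s: 5.25
position: [0.505, -0.204, 0.1084]
tcp_rot: [-0.001, 0.71, 0.005, 0.704]
force: [-0.1, 0.1, -4.4]
width: 0.0221
```

Run:
```python
from h import *
go((.5495,.118,.115),(.999,-.043,0))
b=arm.read_camera("scene")
o=cv2.resize(b[90:210,130:290],(800,600),interpolation=cv2.INTER_CUBIC)
cv2.imwrite("pics/held.png",cv2.convertScaleAbs(o[:,:,::-1],alpha=1.5))
```

```text
t 5.25 pos [ 0.505  -0.204   0.1084] F [-0.1  0.1 -4.4] w 0.0221 q [-0.39  0.35 -0.18  1.05  0.    1.18]
tool axes (columns)
 [[-0.008 -0.008  1.   ]
 [ 0.007  1.     0.009]
 [-1.     0.007 -0.008]]
tool cm [-0.48 32.16  4.72]
turn 2.9516887347530485
```

View pics/held.png

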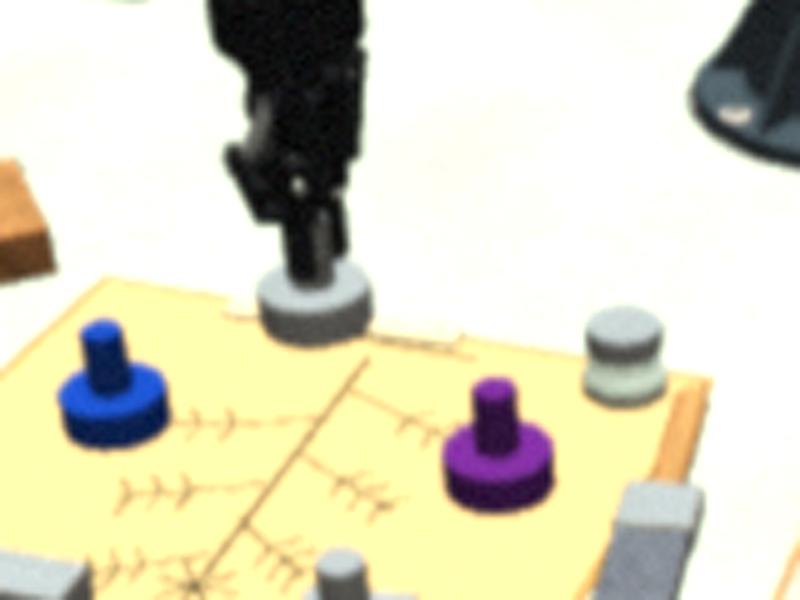

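The weight is held level (disc at (315,300)), with −4.4 N on the wrist. Raising it to clear the purple knob, then carrying it across.

Request:
{"fn": "jog_arm", "kwargs": {"plan": "-2 0 0 0; -2 0 0 0; -1 2 0.3 0; 0 3 0.5 0; 0 4 0.6 0"}}

```text
time_s: 5.92
position: [0.5196, -0.1128, 0.1632]
tcp_rot: [0.0, 0.709, 0.003, 0.706]
force: [0.8, 0.1, -4.8]
width: 0.0222
```

Request:
{"fn": "jog_arm", "kwargs": {"plan": "0 4 0.6 0; 0 4 0.6 0; 0 4 0.6 0; 0 4 0.6 0; 0 4 0.6 0"}}

```text
time_s: 6.55
position: [0.5464, 0.0986, 0.1628]
tcp_rot: [0.0, 0.71, 0.004, 0.704]
force: [0.2, 0.9, -4.2]
width: 0.022
```

```bash
python3 -c "
from h import *
go((.5495,.118,.115),(.999,-.043,0))"
```

```text
t 6.55 pos [0.5464 0.0986 0.1628] F [ 0.2  0.9 -4.2] w 0.022 q [ 0.17  0.32 -0.07  1.18  0.01  1.74]
tool axes (columns)
 [[-0.008 -0.006  1.   ]
 [ 0.007  1.     0.006]
 [-1.     0.007 -0.008]]
tool cm [4.79 1.91 0.36]
turn 2.7827840215097694
```

Request:
{"fn": "jog_arm", "kwargs": {"plan": "0 1.2 0.2 2.8; 0 0.6 0.2 0; 2.5 0 0 0; 2.5 0 0 0; 1 0 0 0"}}

```text
time_s: 7.18
position: [0.5487, 0.1231, 0.1009]
tcp_rot: [0.015, 0.71, -0.01, 0.704]
force: [-0.1, 0.5, -4.2]
width: 0.0218
```

Run:
```python
from h import *
go((.5495,.118,.046),(.999,-.043,0))
a=arm.read_camera("top");b=arm.read_camera("scene")
o=np.hstack([cv2.resize(a[160:250,110:260],(400,240)),cv2.resize(b[130:250,270:430],(400,300))[:240]])
cv2.imwrite("pics/over.png",cv2.convertScaleAbs(o[:,:,::-1],alpha=1.5))
```

```text
t 7.175 pos [0.5487 0.1231 0.1009] F [-0.1  0.5 -4.2] w 0.0218 q [ 0.22  0.38 -0.16  1.04  0.01  1.82]
tool axes (columns)
 [[-0.008  0.035  0.999]
 [ 0.008  0.999 -0.035]
 [-1.     0.008 -0.009]]
tool cm [ 5.49 -0.55  0.15]
turn 0.4482215155843221
```

View pics/over.png

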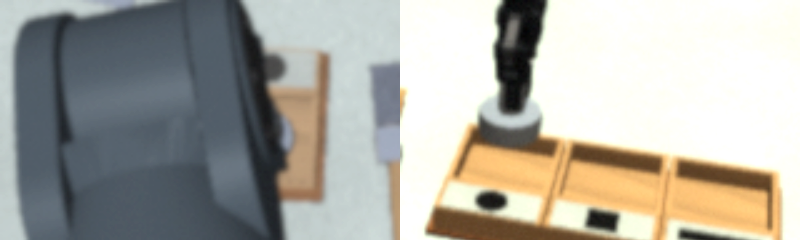

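The weight hangs over the disc-card box at about (510,120) in the crop, with the disc card at (490,200). Lowering slowly.

Request:
{"fn": "jog_arm", "kwargs": {"plan": "1 -0.5 0.1 0; 1 0 0 0; 1 0 0 0; 0.8 0 0 0; 0 0 0 0"}}

```text
time_s: 7.9
position: [0.5505, 0.1177, 0.0623]
tcp_rot: [0.016, 0.709, -0.01, 0.705]
force: [-0.3, -0.1, -4.4]
width: 0.022
```

Run:
```python
from h import *
go((.5495,.118,.046),(.999,-.043,0))
b=arm.read_camera("scene")
o=cv2.resize(b[150:240,280:400],(800,600),interpolation=cv2.INTER_CUBIC)
cv2.imwrite("pics/in.png",cv2.convertScaleAbs(o[:,:,::-1],alpha=1.5))
```

```text
t 7.9 pos [0.5505 0.1177 0.0623] F [-0.3 -0.1 -4.4] w 0.022 q [ 0.21  0.41 -0.21  0.95  0.01  1.81]
tool axes (columns)
 [[-0.006  0.036  0.999]
 [ 0.008  0.999 -0.036]
 [-1.     0.008 -0.006]]
tool cm [ 1.63  0.01 -0.09]
turn 0.39578881516270314
```

View pics/in.png

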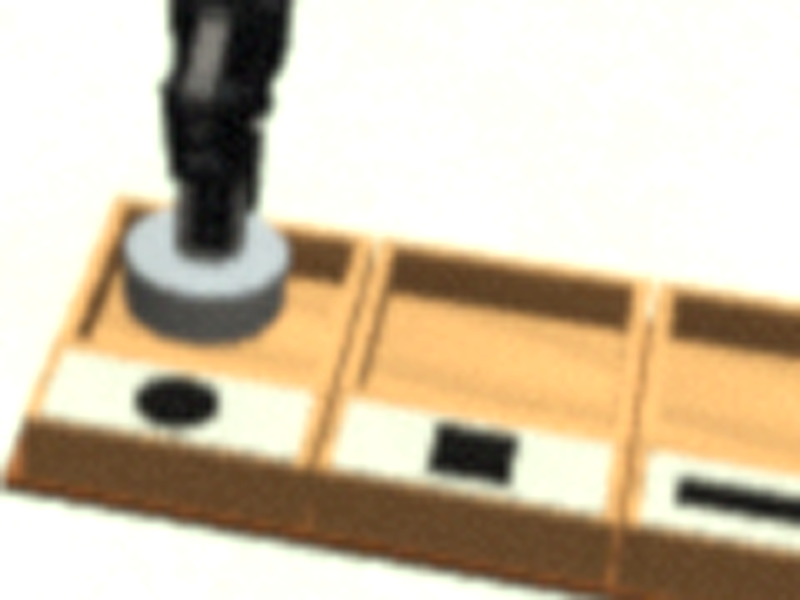

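Disc centred well enough in the box (centre about (207,265)). Lowering the last 16 mm and feeling for contact.

Request:
{"fn": "jog_arm", "kwargs": {"plan": "0.5 0 0 0; 0.4 0 0 0; 0.3 0 0 0; 0.2 0 0 0; 0 0 0 0"}}

```text
time_s: 8.57
position: [0.5512, 0.1181, 0.0484]
tcp_rot: [0.016, 0.708, -0.01, 0.705]
force: [0.2, 0.4, -4.6]
width: 0.022
```

Request:
{"fn": "jog_arm", "kwargs": {"plan": "0.1 0 0 0; 0.1 0 0 0; 0.1 0 0 0; 0 0 0 0; 0 0 0 0"}}

```text
time_s: 9.2
position: [0.5516, 0.1184, 0.0463]
tcp_rot: [0.016, 0.708, -0.009, 0.706]
force: [0.1, -0.7, -4.7]
width: 0.022
```

Request:
{"fn": "jog_arm", "kwargs": {"plan": "0.1 0 0 0; 0.1 0 0 0; 0 0 0 0; 0 0 0 0; 0 0 0 0"}}

```text
time_s: 9.82
position: [0.5517, 0.1187, 0.0462]
tcp_rot: [0.016, 0.708, -0.009, 0.706]
force: [-1.1, 0.7, -0.2]
width: 0.0218
```

Contact: the wrist load went from −4.7 to about 0 N. Releasing and lifting away.

Request:
{"fn": "jog_arm", "kwargs": {"plan": "0 0 0 0; 0 0 0 0; 0 0 0 0; 0 0 0 0; 0 0 0 0", "hand": -0.3}}

```text
time_s: 10.45
position: [0.5528, 0.1188, 0.0468]
tcp_rot: [0.016, 0.707, -0.009, 0.707]
force: [0.7, 0.4, -0.2]
width: 0.0553
```

Request:
{"fn": "jog_arm", "kwargs": {"plan": "-1 0 0 0; -2 0 0 0; -4 0 0 0; -5 0 0 0; -3 0 0 0"}}

```text
time_s: 11.08
position: [0.5512, 0.1169, 0.2014]
tcp_rot: [0.016, 0.708, -0.009, 0.706]
force: [0.2, 0.3, 0.1]
width: 0.0558
```

Request:
{"fn": "jog_arm", "kwargs": {"plan": "0 -5 -1 0; 0 -5 -3 0; 0 -5 -3 0; 0 -5 -3 0; 0 -3 0 0"}}

```text
time_s: 11.7
position: [0.4429, -0.1132, 0.2057]
tcp_rot: [0.014, 0.704, -0.007, 0.71]
force: [1.0, 0.1, 0.2]
width: 0.0555
```

Run:
```python
from h import *
go((.5495,.118,.046))
a=arm.read_camera("top");b=arm.read_camera("scene")
o=np.hstack([cv2.resize(a[140:290,110:410],(800,400)),]);p=cv2.resize(b[140:250,90:430],(800,200+0))
cv2.imwrite("pics/end.png",cv2.convertScaleAbs(np.vstack([o,p])[:,:,::-1],alpha=1.5))
```

```text
t 11.7 pos [ 0.4429 -0.1132  0.2057] F [1.  0.1 0.2] w 0.0555 q [-0.26  0.13 -0.22  1.22  0.01  1.34]
tool axes (columns)
 [[ 0.008  0.03   1.   ]
 [ 0.009  0.999 -0.031]
 [-1.     0.01   0.008]]
tool cm [16.28 23.28  9.83]
```

View pics/end.png

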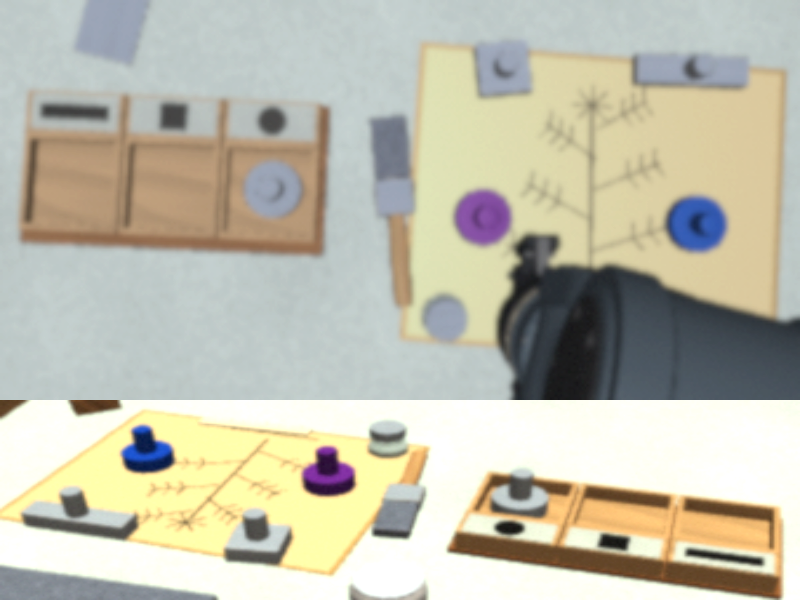

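The round weight stands upright in the disc box, with its centre at (273,189) in the crop. The square (503,68) and bar (690,68) weights are in place. One numeric check, then I hand in.

Run:
```python
from h import *
p=ray("top",(110+273/2.667,140+189/2.667),.038);print(p,np.hypot(p[0]-.5495,p[1]-.118))
a=arm.read_camera("top")[:,:,::-1];o=cv2.imread("pics/top0.png")
print("diff near square/bar",cv2.absdiff(np.ascontiguousarray(a[150:180,285:395]),o[150:180,285:395]).max())
print(arm.close_job())
```

```text
[0.55043463 0.11272838 0.038     ] 0.005353833674055142
diff near square/bar 16
the job is handed in; nothing more can be done
None
```

The round steel weight is in the compartment with the disc card, and the job is handed in at about 12 s of robot time. I gripped it by the knob, carried it over the other pieces and lowered it slowly. I released it once the wrist load showed it was resting on the floor (−4.7 N to about 0).

- **Position:** in the last top picture the weight's centre is about 5 mm from the compartment centre I measured; the limit is 22 mm. The weight stands upright, by eye.
- **Other weights:** the square and bar weights show no visible shift. The picture difference around them is at most 16 grey levels.
- **Robot:** the arm was clear of everything at the end.
- **Disagreements:** the two views differed by 2–5 mm on where the knob was. I shifted 2 mm before gripping, and the grasp held. No check failed.

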